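# Seat a plaster cast in the hand-lever clamp and try the lever

## Task

Push the plaster cast that lies on the hand-lever clamp along the clamp's bed until its nose is fully home against the end stop. Then try the clamp: with the outside of the fingers press its black hand lever in towards the fixed grip bar until the jaws grip the cast firmly and the lever stops well short of the bar, keep it pressed there for a good second without forcing it, and let it spring all the way out again with the cast still home. Only push and press, never pinch the lever or lift the cast, and leave the things standing round the clamp where they are.

Things in the scene. Friction and masses are not known exactly. Their poses are not given: they have to be found in the camera images.
- cast_clamp: Cast clamp, fixed, grey L-shaped base 10 mm thick. Origin on the bench under the bed; +x: the way the cast slides in (away from the robot), +y left of it. Steel bed: top z = 12 mm, y -33 to +33, x -70 to +56. Fixed jaw on the left: face y = +37, x -2 to 24, flared in front to x = -14, top z = 39. Guide block: x -7 to 29, y -75 to -51, top z = 48. Lever hinge post: x = 43, y = -82, top z = 57.
- end_stop (a point): Centre of the end stop's face that looks at the cast: an aluminium block 70 mm wide across the far end of the bed, clamp x = 54 mm, top 40 mm above the bench. Axes as the clamp's.
- bar_mid (a point): Middle of the fixed grip bar's ribbed black sleeve (20 mm diameter, about 82 mm long, end cap 23 mm), 37 mm above the bench. The bar runs along the clamp's x and ends at clamp x = -102 mm, y = -66. The hand lever lies outside it, on its -y side. Axes as the clamp's.
- clamp_jaw: Moving jaw on the right: aluminium plate with rubber lining, 26 mm wide, flared in front, 20 mm high (clamp z 12 to 32). Origin 9.5 mm behind its gripping face, at clamp x = 11 mm, z = 22; +y is the way it closes. With the lever out its face is at clamp y = -37.5 and the jaws stand 74 mm apart. The lever drives it, 36 mm per rad.
- clamp_lever (a joint): Hand lever, hinged about the upright post. 0 = sprung fully out, leaning 0.55 rad away from the bar; grows as it is pressed in; 0.55 = on the bar. With the cast in the jaws it stops at about 0.30 to 0.37. Return spring: 2 N at the blade when out, 4.5 N where the jaws meet the cast; there the push rises by 2 N per mm. 10 N at the blade grip the cast well, over 40 N is forcing it.
- lever_press (a point): Where to press: middle of the outer face of the lever's black blade, 90 mm from the hinge, 37 mm above the bench. Turns with the lever: x axis along the lever to the hinge, +y axis into the lever, the way to press. Blade: from 48 to 117 mm from the hinge, 9 mm thick, from 27 to 47 mm above the bench; only bench lies under its outer part and outside it.
- cast: Yellowish plaster dental cast, loose, 0.085 kg, 58 (x) x 63 (y) x 34 mm high, on the clamp's bed, teeth up. Origin at the centre of its underside. Flat upright heel at its x = -29 mm, 58 mm wide, 20 mm high, faces the robot; sides 62 mm apart, near parallel, then tapering to a blunt nose at x = +29. Home: origin at clamp x = 25. Starts 22 to 47 mm short of that, a few mm and degrees off square.
- spare_cast: Bystander: white plaster cast 55 x 60 x 31 mm on the bench left of the clamp. Origin at the centre of its underside.
- nail_brush: Bystander: brush 30 x 85 x 55 mm with a loop handle, on the bench left of the clamp, nearer the robot. Origin at the centre of its underside.
- plaster_lump: Bystander: lump of plaster 30 x 40 x 22 mm on the bench to the right of the clamp's far part. Origin at the centre of its underside.
Not all that is in view belongs to the job. Leave any green or red look-alike of the cast alone.

How it is judged:
On the way, in this order (a step that is already met when the one before it is completed fails the run):
1. the cast is pushed home against the end stop (within 4 mm) with the lever still out (x of cast in the frame of cast_clamp above 0.021 m and value of joint clamp_lever below 0.06 rad), for 0.2 s.
2. the fingers hold the lever in for about a second (0.8 s), the moving jaw grips the cast with more than 10 N, the cast is still home and the lever stands well short of the bar (contact force between clamp_jaw and cast above 10 N and contact force between the fingers and clamp_lever above 3 N and value of joint clamp_lever between 0.2 and 0.44 rad and x of cast in the frame of cast_clamp above 0.021 m), for 0.8 s.
At the end, for the whole second after the job is handed in: The lever has been held in for about a second with the jaw gripping the cast (over 10 N) and is back out (under 0.04 rad); the cast lies flat on the bed, at rest, square to it within 0.12 rad, its nose within 4 mm of the end stop (value of joint clamp_lever below 0.04 rad and x of cast in the frame of cast_clamp above 0.021 m and z of cast in the frame of cast_clamp below 0.015 m and angle between cast's own z axis and vertical below 0.1 rad and angle between the x axis of cast and the x axis of cast_clamp, either way round below 0.12 rad and linear speed of cast below 0.01 m/s); the robot touches nothing.
It fails at once if the lever is pressed nearly on to the bar (value of joint clamp_lever above 0.47 rad).
It fails at once if the lever is forced (over 40 N) (contact force between the fingers and clamp_lever above 40 N).
It fails at once if the lever is pinched: a finger presses on the inner face of its blade (contact force between the fingers and clamp_lever_c3 above 2 N).
It fails at once if the cast is lifted or tipped (z of cast in the frame of cast_clamp above 0.02 m or angle between cast's own z axis and vertical above 0.25 rad).
It fails at once if a bystander is moved more than 15 mm (distance of any of spare_cast, nail_brush, plaster_lump from where it was at the start of the episode above 0.015 m).
It also fails if it takes over 64 s, if anything falls off the work surface, if the arm or the gripper's body presses on something with over 40 N, if the wrist force passes 120 N, or if a joint passes its speed limit or range.

## Robot

A 6-joint arm with a two-finger parallel gripper is mounted at the origin on a cart in front of the work surface, level with it; the furniture and walls round the work are solid. World frame = base frame: x ahead of the robot, y to its left, z up, the work surface at z = 0. Lengths are in m, angles in rad, forces in N, time in s.
With the tool pointing down it reaches from about 0.35 to 0.775 m from the base axis. Payload 7.3 kg.
Tool frame: the origin (TCP) lies midway between the tips of the shut fingers; the grasp point (between the pads) lies 19 mm behind it; z points along the fingers, y is the direction in which the jaws open and shut (so a half turn about z gives the same grasp; the last joint's range is limited). The gripper opens to 92 mm and grips with 3 to 60 N. Pads are 19 mm wide; open, the fingers measure 130 mm over their backs; the gripper's body (75 mm by 190 mm) begins 47 mm behind the grasp point.
Start: joints at [1.164, 0.342, 1.524, -0, 1.275, -0.146], TCP at [0.135, 0.507, 0.227] pointing down, gripper open.
Joint ranges: [-2.53, 2.53], [-0.77, 2.02], [0.04, 2.7], [-1, 4.14], [0.28, 2.66], [-3.11, 3.11]. Speed limits (rad/s): [2.57, 2.57, 3.14, 3.14, 3.14, 3.14].

## Interface

Orientations are given as a rotation vector (axis times angle).
In Python, from station import sensors, imaging, order, finder gives the robot as it stands.
- The arm moves only by the shell command python3 -m inch 'ROWS' [FORCE]. ROWS is JSON, one flat list of numbers, 7 for each row, row after row: the opening, from 0 (shut) to 1 (fully open), then the shift along the tool's x, y, z in cm, then the turn, a rotation vector about the tool's x, y, z in degrees. A call has 1 to 5 rows; each row is the pose to reach, as a shift and turn from the pose commanded when the call began, along the tool's axes at that moment; what a row does not reach only later rows make up. A row lasts 1/12 s, in which the tool goes at most 41.7 mm and 7.16 degrees, less where a joint would pass 70% of its speed; a pose out of reach is approached as far as the arm can. A call with a gripper value outside its range is refused whole. The fingers move at their own pace and stop on an object; FORCE is the grip in N (left out, the last holds). Time passes only in rows, so rows that repeat a pose let the fingers close. It gives the time, the measured TCP pose, the force and the opening at its end, in the units of the state.
- sensors.get_state(): the state, without advancing time (a new reading comes with each control period).
- imaging.snapshot(name): name is "scene" or "side" or "wrist"; returns the picture (420x560x3 uint8, red, green, blue); there is no depth.
- imaging.camera_model(name): a dict with "fx", "fy", "cx", "cy" (pixels), "D" ([k1, k2, p1, p2, k3] as OpenCV has them; the pictures are not rectified), "R" (3x3) and "t" (3): a world point X has camera coordinates R X + t; the wrist camera has in their place "mount" (4x4, takes a point from camera to tool coordinates, whose origin is the TCP and whose axes are the flange's). Camera axes: x right, y down, z forward; pixel columns grow to the right and rows downward; lengths in m; the calibration is good to about 2 mm. A picture is of the moment at which its call begins: read the wrist's pose just before it. camera_model takes no time and is no camera call.
- order.job_done(): hands the job in, once; it reports no verdict.
Trained networks look in the newest picture that a camera, given by its name, has taken for a name from the list of things; names that differ only in an ending like _2 or _b are one class to them, and where a whole thing is asked for, a point or a joint stands for the part that bears it (a point fixed in the world has none). Each returns a list of dicts, best first, with "conf" (0 to 1); they miss things now and then, are a little off and sometimes report something else, mostly with a low value. They report only what shows in the picture. A call takes as long as a camera call. They do not tell look-alikes from the thing itself.
- finder.recognise(camera, name): "bbox" ([centre column, centre row, width, height] in pixels, round what is visible of it).
The state is a dict: "time": time; "joint_pos": joint angles; "dq": joint speeds; "effort": joint torques, N m; "ee_pos": TCP position; "orientation": TCP orientation; "ft_force": force on the tool from outside, world axes, zero at the start; "moment": the same for the moment, N m; "opening": finger opening in m.
Only numpy, scipy, OpenCV 4.12 (cv2) and the standard library are available. Lean on these libraries where they do the work, as an engineer would, in place of code of your own. Each camera call takes 0.05 s, during which the arm holds its last target.

## Working session

There is one attempt and no reset: what is moved stays moved. The work goes in short steps, Python scripts to look and compute and a shell command to move; the robot and the scene stay as the last step left them, time stands still between calls to the robot, and variables do not carry over. Pictures are saved under pics/ and viewed, and the job is handed in when it is done.

```bash
mkdir -p pics; ls; python3 - <<'E'
from station import sensors, imaging, order, finder
import cv2, numpy as np
print(sensors.get_state())
for n in ["scene","side","wrist"]:
    im=imaging.snapshot(n); cv2.imwrite(f"pics/{n}0.png",im[:,:,::-1]); m=imaging.camera_model(n); print(n,m)
E
```

```text
pics
{'time': 0.0, 'joint_pos': array([ 1.16397354e+00,  3.42708288e-01,  1.52500123e+00, -2.67891153e-06,
        1.27538345e+00, -1.46016366e-01]), 'dq': array([-3.56197830e-06, -5.33034788e-04,  3.71614883e-04,  1.65551572e-03,
        1.51839006e-03,  7.57985344e-04]), 'effort': array([ 5.28597193e-04, -4.31254184e+01, -2.44214594e+01,  7.18453154e-02,
        5.60741080e-02, -1.41534629e-04]), 'ee_pos': array([0.13520578, 0.50688187, 0.22605796]), 'orientation': array([-4.08459423e-01, -3.11451491e+00,  2.26802981e-03]), 'ft_force': array([ 0.17528095, -0.18230814, -0.3009718 ]), 'moment': array([ 0.02048359, -0.01943606, -0.05284267]), 'opening': 0.0920204621371117}
scene {'fx': 438.2617006480202, 'fy': 438.2617006480202, 'cx': 282.59183792425176, 'cy': 208.99532701144673, 'D': array([-0.10409759,  0.        ,  0.        ,  0.        ,  0.        ]), 'R': array([[ 0.90228004, -0.43112173, -0.00497817],
       [-0.27410945, -0.56468552, -0.77845634],
       [ 0.33279835,  0.70375018, -0.62767902]]), 't': array([-0.39252479,  0.2076849 ,  0.70022134])}
side {'fx': 418.71085699512
[... 194 characters left out ...]
, -0.00646048],
       [ 0.00995322, -0.51661197, -0.85616179],
       [-0.02899158,  0.85569517, -0.51666745]]), 't': array([-0.47083353,  0.05795376,  0.87289482])}
wrist {'fx': 374.8516893760623, 'fy': 374.8516893760623, 'cx': 277.11001235260943, 'cy': 207.67036880775584, 'D': array([-0.0187656,  0.       ,  0.       ,  0.       ,  0.       ]), 'mount': array([[-1.10388420e-03, -9.64617898e-01, -2.63649563e-01,
         7.03277563e-02],
       [ 9.99999293e-01, -9.48047941e-04, -7.18299710e-04,
        -2.17993887e-04],
       [ 4.42932331e-04, -2.63650170e-01,  9.64618262e-01,
        -1.59112279e-01],
       [ 0.00000000e+00,  0.00000000e+00,  0.00000000e+00,
         1.00000000e+00]])}
```

View pics/scene0.png

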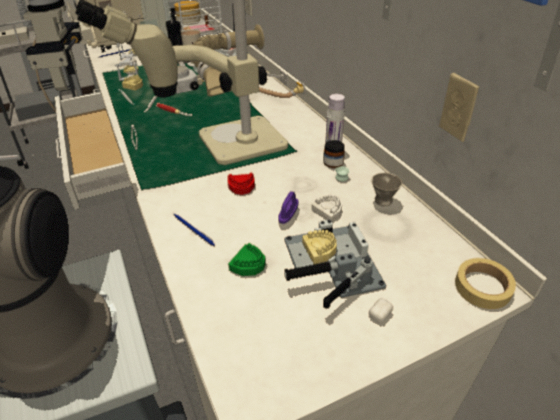

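View pics/side0.png

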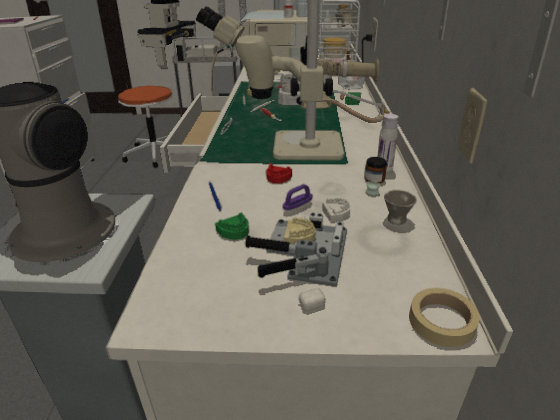

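View pics/wrist0.png

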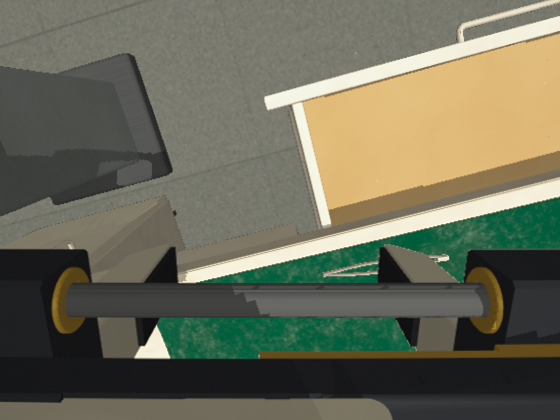

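The scene and side views show the clamp at about (330,260) and (300,245), with the yellow cast on it. The lever and bar point towards the robot. Next I'll enlarge these areas.

```bash
cat > h.py <<'E'
from station import sensors, imaging, order, finder
import cv2, numpy as np
from scipy.spatial.transform import Rotation as Ro
def cam(n):
    m=imaging.camera_model(n); K=np.array([[m['fx'],0,m['cx']],[0,m['fy'],m['cy']],[0,0,1]])
    if n=='wrist':
        s=sensors.get_state(); T=np.eye(4); T[:3,:3]=Ro.from_rotvec(s['orientation']).as_matrix(); T[:3,3]=s['ee_pos']
        W=T@m['mount']; R=W[:3,:3].T; t=-R@W[:3,3]
    else: R,t=m['R'],m['t']
    return K,m['D'],R,t
def pix2w(n,uv,z,c=None):
    K,D,R,t=c or cam(n)
    p=cv2.undistortPoints(np.array([[uv]],float),K,D)[0,0]; d=R.T@np.array([p[0],p[1],1]); o=-R.T@t
    return o+d*(z-o[2])/d[2]
def proj(n,X,c=None):
    K,D,R,t=c or cam(n)
    return cv2.projectPoints(np.atleast_2d(np.array(X,float)),cv2.Rodrigues(R)[0],t,K,D)[0][:,0]
E
python3 - <<'E'
from h import *
im=cv2.imread('pics/scene0.png')[205:330,270:400]; cv2.imwrite('pics/scene0z.png',cv2.resize(im,None,fx=4.6,fy=4.6,interpolation=cv2.INTER_CUBIC))
im=cv2.imread('pics/side0.png')[195:320,235:365]; cv2.imwrite('pics/side0z.png',cv2.resize(im,None,fx=4.6,fy=4.6,interpolation=cv2.INTER_CUBIC))
for n in ['scene','side']:
    for k in ['cast_clamp','clamp_jaw','clamp_lever','cast','plaster_lump','spare_cast','nail_brush','end_stop','bar_mid','lever_press']:
        r=finder.recognise(n,k)
        for q in r[:3]: print(n,k,q, pix2w(n,q['bbox'][:2],0.02).round(3))
E
```

```text
scene cast_clamp {'bbox': [334.1, 263.8, 101.5, 86.2], 'conf': 0.82} [ 0.501 -0.08   0.02 ]
scene clamp_lever {'bbox': [347.6, 285.2, 49.1, 50.5], 'conf': 0.87} [ 0.496 -0.135  0.02 ]
scene cast {'bbox': [320.5, 245.8, 38.7, 33.7], 'conf': 0.82} [ 0.502 -0.028  0.02 ]
scene cast {'bbox': [239.8, 183.0, 27.4, 19.6], 'conf': 0.81} [0.438 0.232 0.02 ]
scene cast {'bbox': [247.9, 260.3, 37.8, 35.2], 'conf': 0.63} [ 0.363 -0.003  0.02 ]
scene plaster_lump {'bbox': [380.2, 311.1, 26.6, 21.1], 'conf': 0.78} [ 0.514 -0.207  0.02 ]
scene spare_cast {'bbox': [327.2, 207.1, 34.0, 27.5], 'conf': 0.93} [0.573 0.069 0.02 ]
scene nail_brush {'bbox': [288.5, 206.7, 17.7, 32.2], 'conf': 0.61} [0.5   0.106 0.02 ]
scene nail_brush {'bbox': [335.4, 263.2, 102.9, 87.6], 'conf': 0.46} [ 0.504 -0.08   0.02 ]
scene nail_brush {'bbox': [380.6, 310.4, 28.2, 21.3], 'conf': 0.23} [ 0.516 -0.206  0.02 ]
scene end_stop {'bbox': [336.1, 265.4, 101.2, 89.9], 'conf': 0.64} [ 0.502 -0.085  0.02 ]
scene bar_mid {'bbox': [334.0, 263.1, 107.0, 91.1], 'conf': 0.78} [ 0.502 -0.079  0.02 ]
scene lever_press {'bbox': [345.9
[... 502 characters left out ...]
t {'bbox': [231.3, 227.1, 34.4, 25.7], 'conf': 0.59} [ 0.363 -0.008  0.02 ]
side plaster_lump {'bbox': [313.2, 298.9, 28.5, 20.4], 'conf': 0.93} [ 0.523 -0.209  0.02 ]
side plaster_lump {'bbox': [292.4, 264.9, 68.1, 25.8], 'conf': 0.54} [ 0.488 -0.124  0.02 ]
side nail_brush {'bbox': [296.8, 197.6, 30.6, 32.9], 'conf': 0.6} [0.495 0.112 0.02 ]
side end_stop {'bbox': [297.5, 249.4, 103.2, 76.6], 'conf': 0.92} [ 0.497 -0.079  0.02 ]
side bar_mid {'bbox': [296.8, 248.3, 101.0, 73.3], 'conf': 0.97} [ 0.496 -0.076  0.02 ]
side bar_mid {'bbox': [292.3, 263.6, 69.6, 23.4], 'conf': 0.41} [ 0.488 -0.121  0.02 ]
side lever_press {'bbox': [292.1, 264.1, 71.1, 21.3], 'conf': 0.98} [ 0.488 -0.122  0.02 ]
```

View pics/scene0z.png

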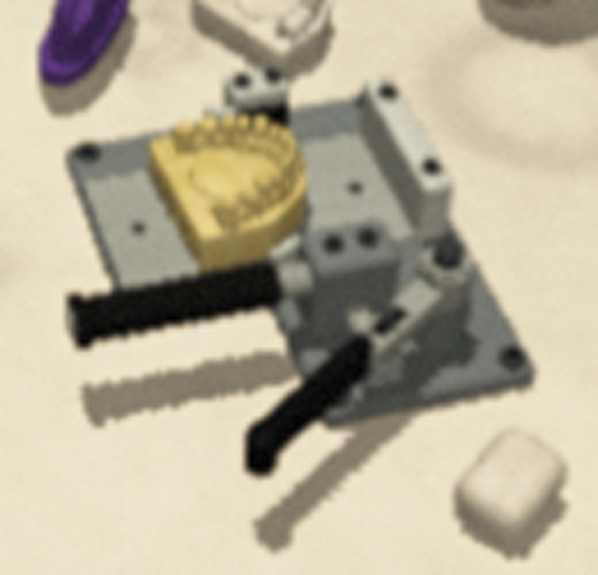

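View pics/side0z.png

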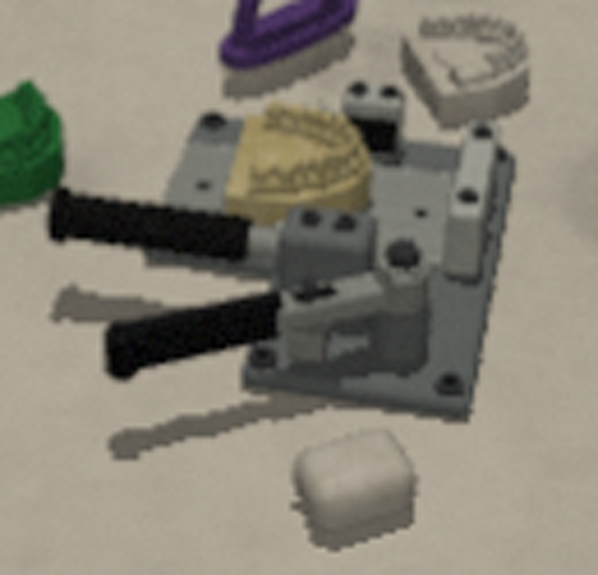

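```bash
cat > fit.py <<'E'
from h import *
from scipy.optimize import least_squares
P=np.array([[43,-82,57],[-102,-66,37],[11,-63,48],[54,35,40],[54,-35,40]])/1000
sc=np.array([[448,250],[80,322],[351,240],[363,84],[425,190]])/4.6+[270,205]
si=np.array([[403,250],[60,215],[328,219],[468,131],[453,200]])/4.6+[235,195]
cs,cd=cam('scene'),cam('side')
def X(p): 
    c,s=np.cos(p[2]),np.sin(p[2]); return np.c_[p[0]+c*P[:,0]-s*P[:,1],p[1]+s*P[:,0]+c*P[:,1],P[:,2]]
def f(p): return np.r_[(proj('',X(p),cs)-sc).ravel(),(proj('',X(p),cd)-si).ravel()]
r=least_squares(f,[.51,-.04,0],loss='soft_l1'); print(r.x.round(4)); print(r.fun.reshape(-1,2).round(1))
E
python3 fit.py
```

```text
[ 0.5148 -0.0355 -0.1993]
[[ 0.8 -1.2]
 [-2.3  0. ]
 [ 0.3  0.4]
 [ 0.4 -1.1]
 [ 0.4 -0.3]
 [ 0.2 -0.7]
 [-2.1 -0. ]
 [ 0.2  1.4]
 [ 0.3 -2.5]
 [-1.2  3.2]]
```

```bash
cat >> h.py <<'E'
C0=np.array([.5148,-.0355]); CY=-.1993
def cl(x,y,z): # clamp mm -> world m
    c,s=np.cos(CY),np.sin(CY); x,y,z=x/1e3,y/1e3,z/1e3
    return np.array([C0[0]+c*x-s*y,C0[1]+s*x+c*y,z])
def tocl(X):
    c,s=np.cos(CY),np.sin(CY); d=np.array(X[:2])-C0; return np.array([c*d[0]+s*d[1],-s*d[0]+c*d[1],X[2]])*1e3
def goal(X,yaw): # yaw: world heading of MINUS tool x; tool down. prints shift cm, turn deg
    s=sensors.get_state(); R=Ro.from_rotvec(s['orientation']).as_matrix()
    xa=-np.array([np.cos(yaw),np.sin(yaw),0]); za=np.array([0,0,-1.]); G=np.c_[xa,np.cross(za,xa),za]
    print('shift cm',(R.T@(np.array(X)-s['ee_pos'])*100).round(2),'turn deg',np.degrees(Ro.from_matrix(R.T@G).as_rotvec()).round(2))
E
python3 - <<'E'
from h import *
A,b=[],[]
for n,uv in [('scene',(160,100)),('side',(262,95))]:
    K,D,R,t=cam(n); p=cv2.undistortPoints(np.array([[uv]],float),K,D)[0,0]
    d=R.T@np.r_[p,1]; d/=np.linalg.norm(d); o=-R.T@t; M=np.eye(3)-np.outer(d,d); A.append(M); b.append(M@o)
print('scope head',np.linalg.lstsq(np.vstack(A),np.hstack(b),rcond=None)[0])
print(pix2w('scene',(200,138),0),pix2w('scene',(290,150),0), pix2w('side',(275,155),0))
print(cl(-80,0,200), np.array([0.3,.3,.24]))
goal([.3,.3,.227],.2); goal(cl(-75,0,200),CY)
E
```

```text
scope head [0.3674713  0.66844587 0.07531118]
[0.4254533 0.5074632 0.       ] [0.61943052 0.34088238 0.        ] [0.43142674 0.38471433 0.        ]
[ 0.43638357 -0.01966134  0.2       ] [0.3  0.3  0.24]
shift cm [-21.25 -15.78  -0.03] turn deg [  0.    0.  -26.4]
shift cm [-43.17 -43.12   2.67] turn deg [ 0.    0.   -3.52]
```

```bash
python3 -m inch '[0.24,-3.6,-2.9,0,0,0,0, 0.24,-7.2,-5.8,0,0,0,0, 0.24,-10.8,-8.7,0,0,0,0, 0.24,-14.4,-11.6,0,0,0,0, 0.24,-17.0,-14.5,0,0,0,0]'
python3 - <<'E'
from h import *
goal(cl(-75,0,200),CY)
E
```

```text
time: 1.57
ee_pos: [0.2556, 0.3354, 0.2268]
orientation: [0.407, 3.114, 0.001]
ft_force: [1.4, -0.2, 0.6]
opening: 0.0627
shift cm [-27.1  -29.63   2.68] turn deg [ 0.05  0.04 -3.49]
```

```bash
python3 -m inch '[0.24,-2.7,-2.95,0.2,0,0,-1, 0.24,-5.4,-5.9,0.4,0,0,-2, 0.24,-8.1,-8.8,0.6,0,0,-3.5, 0.24,-10.8,-11.8,0.8,0,0,-3.5, 0.24,-13.5,-14.8,1,0,0,-3.5]'
python3 -m inch '[0.24,-2.7,-2.95,0.2,0,0,0, 0.24,-5.4,-5.9,0.4,0,0,0, 0.24,-8.1,-8.8,0.6,0,0,0, 0.24,-10.8,-11.8,0.8,0,0,0, 0.24,-13.5,-14.8,1,0,0,0]'
python3 - <<'E'
from h import *
goal(cl(-75,0,200),CY)
for n in ['wrist','side']:
    im=imaging.snapshot(n); cv2.imwrite(f'pics/{n}1.png',im[:,:,::-1])
c=cam('wrist')
print(proj('',[cl(*p) for p in [(43,-82,57),(54,35,40),(54,-35,40),(-102,-66,37),(-70,33,12),(-70,-33,12),(25,0,12)]],c).round(0))
E
```

```text
time: 1.98
ee_pos: [0.3473, 0.1571, 0.217]
orientation: [0.312, 3.125, 0.001]
ft_force: [0.5, 1.3, -0.4]
opening: 0.0296
time: 2.4
ee_pos: [0.4505, -0.015, 0.2068]
orientation: [0.314, 3.125, 0.0]
ft_force: [0.1, 1.3, -0.5]
opening: 0.0219
shift cm [ 0.79 -0.73  0.68] turn deg [ 0.01  0.04 -0.05]
[[184. 306.]
 [309. 307.]
 [237. 307.]
 [196. 145.]
 [307. 175.]
 [238. 176.]
 [273. 267.]]
```

View pics/wrist1.png

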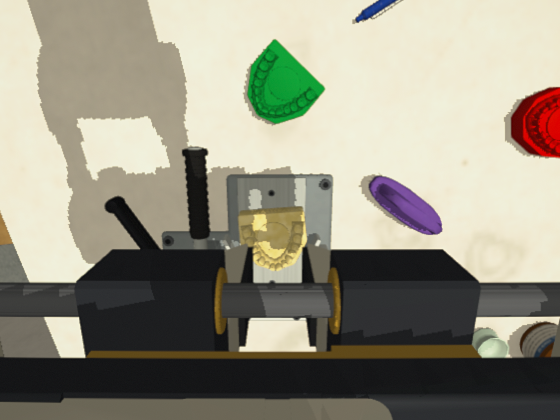

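```bash
python3 - <<'E'
import cv2
im=cv2.imread('pics/wrist1.png')[140:290,95:345]; cv2.imwrite('pics/wrist1z.png',cv2.resize(im,None,fx=3.2,fy=3.2,interpolation=cv2.INTER_CUBIC))
E
```

```text
(no output)
```

View pics/wrist1z.png

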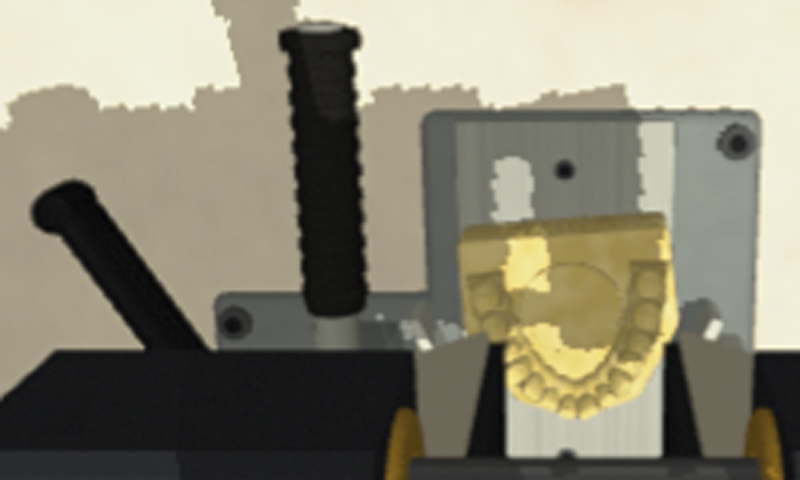

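```bash
python3 - <<'E'
from h import *
c=cam('wrist')
w=lambda x,y,z:tocl(pix2w('',(95+x/3.2,140+y/3.2),z,c)).round(1)
print('heel',w(462,229,.012),w(665,214,.012),'top',w(462,245,.032),w(665,229,.032))
print('bed near corners',w(456,122,.012),w(675,122,.012),'base',w(425,112,.01),w(760,112,.01))
print('bar end',w(320,30,.048),'lever tip',w(62,200,.047))
print(tocl(sensors.get_state()['ee_pos']))
E
```

```text
heel [-34.5 -32.8  12. ] [-38.8  29.4  12. ] top [-35.3 -30.7  32. ] [-39.8  28.1  32. ]
bed near corners [-67.8 -33.4  12. ] [-67.3  32.1  12. ] base [-70.5 -42.9  10. ] [-69.8  57.7  10. ]
bar end [-99.5 -64.5  48. ] lever tip [ -53.5 -139.    47. ]
[-64.8137306    5.1803355  206.39848626]
```

```bash
sed -i 's/^C0=.*/C0=np.array([.5168,-.0359]); CY=-.1993/' h.py; python3 - <<'E'
from h import *
goal(cl(-64,-1,60),CY);goal(cl(-64,-1,21),CY)
E
```

```text
shift cm [-0.26 -0.6  14.64] turn deg [-0.07  0.1  -0.33]
shift cm [-0.26 -0.59 18.54] turn deg [-0.07  0.1  -0.33]
```

```bash
python3 -m inch '[0.24,-0.2,-0.6,4,0,0,0, 0.24,-0.2,-0.6,8,0,0,0, 0.24,-0.2,-0.6,12,0,0,0, 0.24,-0.2,-0.6,14.6,0,0,0, 0.24,-0.2,-0.6,14.6,0,0,0]'
python3 - <<'E'
from h import *
goal(cl(-64,-1,21),CY); print(tocl(sensors.get_state()['ee_pos']))
for n in ['wrist','side']:
    im=imaging.snapshot(n); cv2.imwrite(f'pics/{n}2.png',im[:,:,::-1])
E
```

```text
time: 2.92
ee_pos: [0.4469, -0.0181, 0.0566]
orientation: [-0.312, -3.116, -0.002]
ft_force: [-1.7, 0.3, -0.8]
opening: 0.0221
shift cm [-0.84 -0.46  3.55] turn deg [ 0.02 -0.56 -0.02]
[-72.07090083   3.55966898  56.55418453]
```

View pics/wrist2.png

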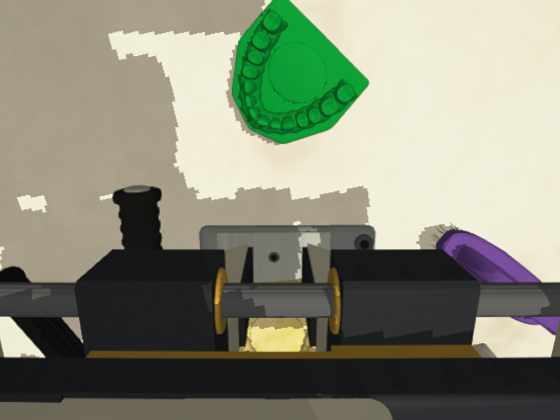

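View pics/side2.png

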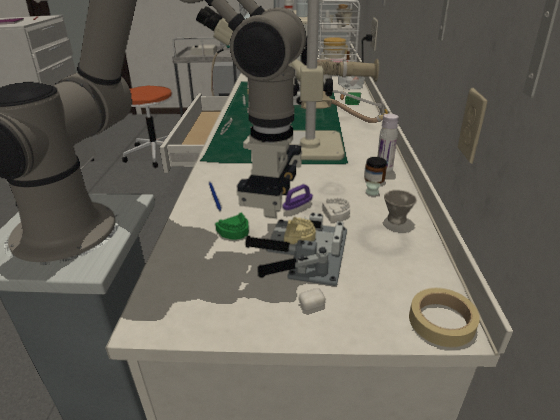

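```bash
python3 - <<'E'
from h import *
goal(cl(-64,-1,21),CY); s=sensors.get_state();print(tocl(s['ee_pos']),abs(s['dq']).max(),s['ft_force'])
E
```

```text
shift cm [-0.46 -0.46  3.99] turn deg [ 0.01 -0.08  0.  ]
[-68.49727791   3.57226107  60.92009711] 0.04389187012111768 [ 0.33212956 -0.01272973  0.56886634]
```

```bash
python3 -m inch '[0.24,-0.4,-0.4,1.3,0,0,0, 0.24,-0.4,-0.4,2.6,0,0,0, 0.24,-0.4,-0.4,3.7,0,0,0, 0.24,-0.4,-0.4,3.9,0,0,0, 0.24,-0.4,-0.4,3.9,0,0,0]'
python3 - <<'E'
from h import *
im=imaging.snapshot('side'); cv2.imwrite('pics/side3.png',cv2.resize(im[150:300,200:400,::-1],None,fx=4,fy=4,interpolation=cv2.INTER_CUBIC))
goal(cl(-13.5,-1,21),CY); s=sensors.get_state();print(tocl(s['ee_pos']),s['ft_force'])
E
```

```text
time: 3.43
ee_pos: [0.4547, -0.0239, 0.0231]
orientation: [0.312, 3.124, -0.0]
ft_force: [0.0, -0.7, -0.4]
opening: 0.022
shift cm [-4.96 -0.04  0.24] turn deg [ 0.    0.16 -0.01]
[-63.08550176  -0.61319286  23.30425246] [ 0.16761722  0.10808879 -0.36391415]
```

View pics/side3.png

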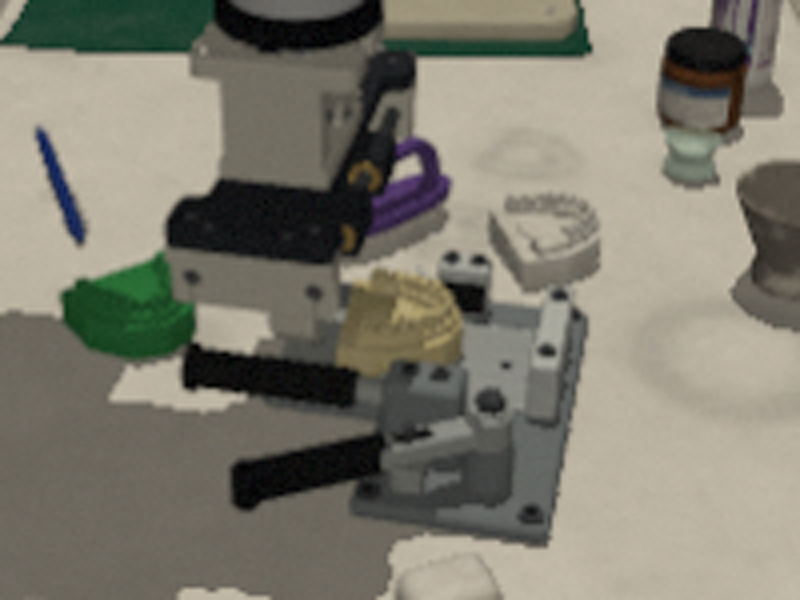

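```bash
python3 -m inch '[0.24,-0.5,0,0.1,0,0,0, 0.24,-1,0,0.1,0,0,0, 0.24,-1.5,0,0.1,0,0,0, 0.24,-2,0,0.1,0,0,0, 0.24,-2.4,0,0.1,0,0,0]'
python3 -m inch '[0.24,-0.4,0,0,0,0,0, 0.24,-0.8,0,0,0,0,0, 0.24,-1.2,0,0,0,0,0, 0.24,-1.6,0,0,0,0,0, 0.24,-1.8,0,0,0,0,0]'
python3 - <<'E'
from h import *
im=imaging.snapshot('side'); cv2.imwrite('pics/side4.png',cv2.resize(im[150:300,200:400,::-1],None,fx=4,fy=4,interpolation=cv2.INTER_CUBIC))
goal(cl(-13.5,-1,21),CY); s=sensors.get_state();print(tocl(s['ee_pos']),s['ft_force'])
E
```

```text
time: 3.9
ee_pos: [0.478, -0.0289, 0.0209]
orientation: [0.313, 3.126, 0.0]
ft_force: [-1.0, 0.1, 0.8]
opening: 0.0219
time: 4.32
ee_pos: [0.4956, -0.0325, 0.0207]
orientation: [0.313, 3.125, 0.0]
ft_force: [-1.4, -0.1, -0.5]
opening: 0.022
shift cm [-0.77 -0.01 -0.03] turn deg [ 0.    0.06 -0.03]
[-21.20302317  -0.85308354  20.69514226] [1.378367   0.09975601 0.02674032]
```

View pics/side4.png

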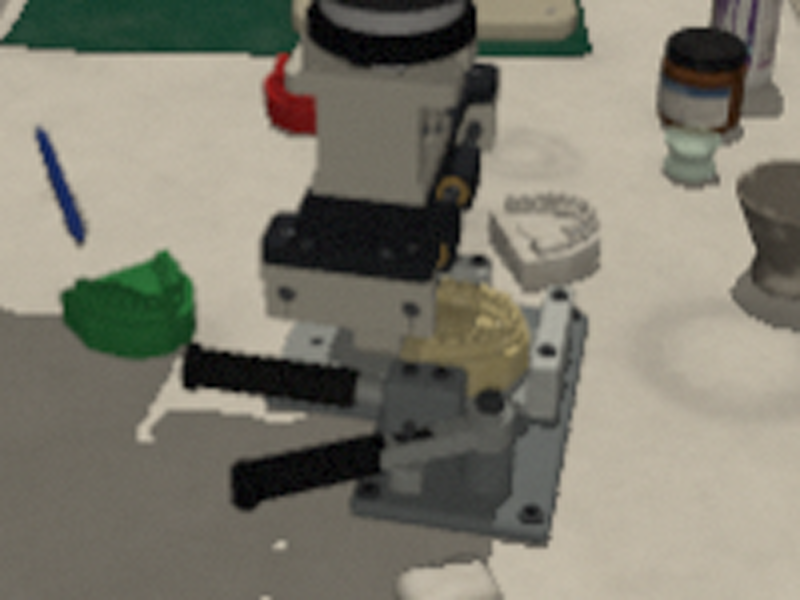

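```bash
python3 -m inch '[0.24,-0.15,0,0,0,0,0, 0.24,-0.3,0,0,0,0,0, 0.24,-0.4,0,0,0,0,0, 0.24,-0.5,0,0,0,0,0, 0.24,-0.5,0,0,0,0,0]'
python3 - <<'E'
from h import *
s=sensors.get_state();print(tocl(s['ee_pos']),s['ft_force'])
E
python3 -m inch '[0.24,-0.1,0,0,0,0,0, 0.24,-0.15,0,0,0,0,0, 0.24,-0.2,0,0,0,0,0]'
python3 - <<'E'
from h import *
s=sensors.get_state();print(tocl(s['ee_pos']),s['ft_force'])
E
```

```text
time: 4.78
ee_pos: [0.4991, -0.0331, 0.0206]
orientation: [-0.313, -3.124, -0.0]
ft_force: [-2.9, 0.4, 1.8]
opening: 0.0225
[-17.92131347  -0.8032567   20.59783177] [-2.86101764  0.37156064  1.81260263]
time: 5.03
ee_pos: [0.4992, -0.0331, 0.0205]
orientation: [-0.312, -3.121, -0.001]
ft_force: [-10.1, 1.4, 7.5]
opening: 0.0221
[-17.81429167  -0.78793601  20.52840566] [-10.14154368   1.3731926    7.50054176]
```

```bash
python3 - <<'E'
from h import *
for n,a in [('side',(200,290,270,370)),('scene',(200,300,270,400))]:
    im=imaging.snapshot(n); cv2.imwrite(f'pics/{n}5.png',cv2.resize(im[a[0]:a[1],a[2]:a[3],::-1],None,fx=6,fy=6,interpolation=cv2.INTER_CUBIC))
s=sensors.get_state();print(tocl(s['ee_pos']),s['ft_force'])
E
```

```text
[-17.79396212  -0.7971487   20.51438802] [-9.14218937  1.01353199  7.10504978]
```

View pics/side5.png

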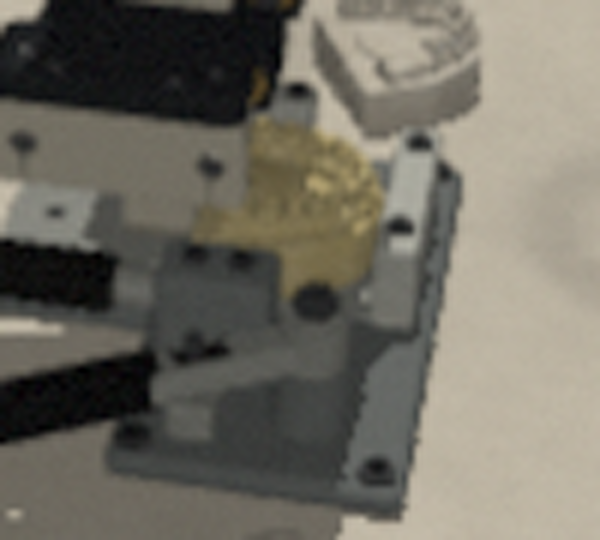

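View pics/scene5.png

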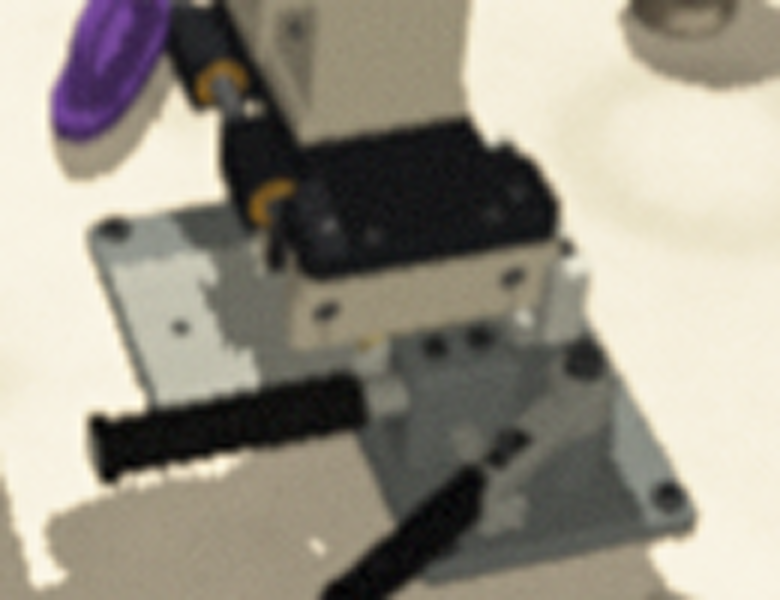

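```bash
python3 -m inch '[0.24,0.5,0,0,0,0,0, 0.24,1.5,0,0,0,0,0, 0.24,2.5,0,-1,0,0,0, 0.24,4.5,0,-4,0,0,0, 0.24,7,0,-7,0,0,0]'
python3 -m inch '[0,1,0,-4,0,0,0, 0,2,0,-8,0,0,0, 0,2,0,-9,0,0,0, 0,2,0,-9,0,0,0]'
python3 - <<'E'
from h import *
im=imaging.snapshot('wrist'); cv2.imwrite('pics/wrist6.png',cv2.resize(im[100:340,130:430,::-1],None,fx=2.5,fy=2.5,interpolation=cv2.INTER_CUBIC))
im=imaging.snapshot('side'); cv2.imwrite('pics/side6.png',cv2.resize(im[195:320,235:365,::-1],None,fx=4.6,fy=4.6,interpolation=cv2.INTER_CUBIC))
s=sensors.get_state();print(s['time'],tocl(s['ee_pos']),s['ft_force'])
E
```

```text
time: 5.55
ee_pos: [0.4332, -0.0199, 0.0907]
orientation: [0.314, 3.126, 0.0]
ft_force: [1.4, 0.2, 0.1]
opening: 0.0218
time: 5.88
ee_pos: [0.4156, -0.0163, 0.1843]
orientation: [0.312, 3.116, -0.002]
ft_force: [-0.6, -0.5, 0.2]
opening: 0.0019
5.9833 [-104.89662138   -0.78409216  180.67974683] [-0.40100349 -0.74513977 -0.30978021]
```

View pics/wrist6.png

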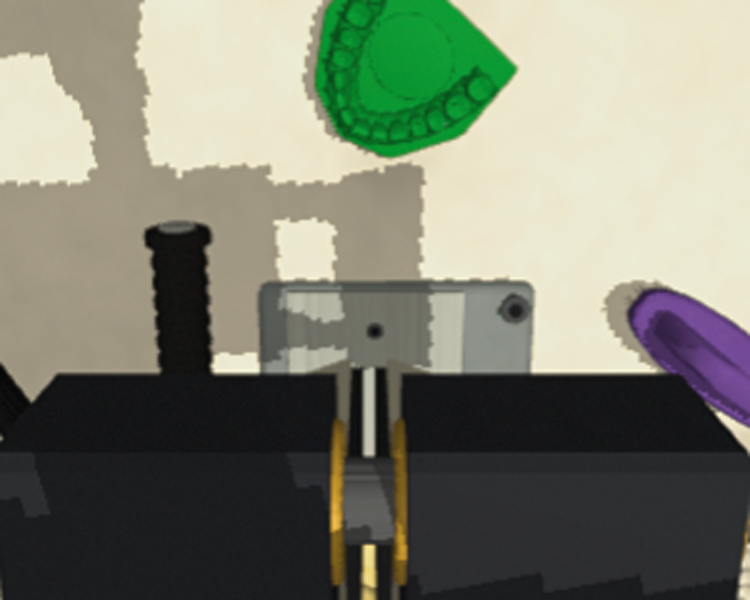

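View pics/side6.png

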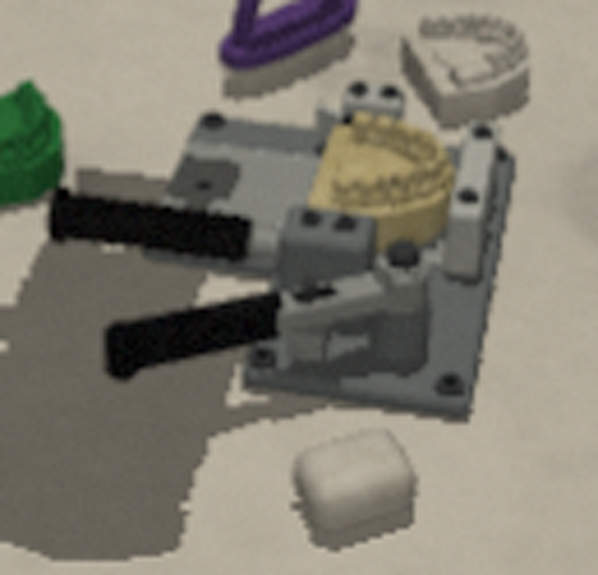

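```bash
python3 - <<'E'
from h import *
for n,a,b in [('side',235,195),('scene',270,205)]:
    im=imaging.snapshot(n)[:,:,::-1]; im=cv2.resize(im[b:b+125,a:a+130],None,fx=4.6,fy=4.6,interpolation=cv2.INTER_CUBIC)
    for P,col in [((-4,29,32),(0,0,255)),((-4,-29,32),(0,0,255)),((-4,29,12),(0,0,255)),((54,0,32),(255,0,0)),((54,35,40),(0,255,0)),((54,-35,40),(0,255,0)),((-70,33,12),(0,255,0)),((43,-82,57),(0,255,0)),((-102,-66,37),(0,255,0))]:
        u=(proj(n,cl(*P))[0]-[a,b])*4.6; cv2.circle(im,tuple(int(q) for q in u),4,col,-1)
    cv2.imwrite(f'pics/{n}7.png',im)
E
```

```text
(no output)
```

View pics/side7.png

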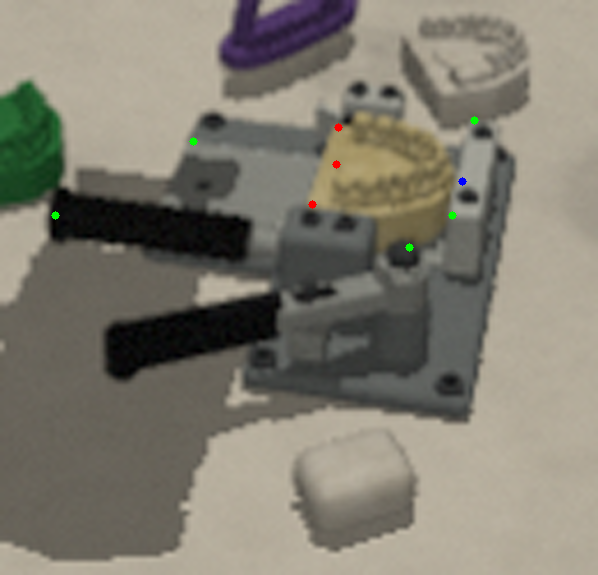

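View pics/scene7.png

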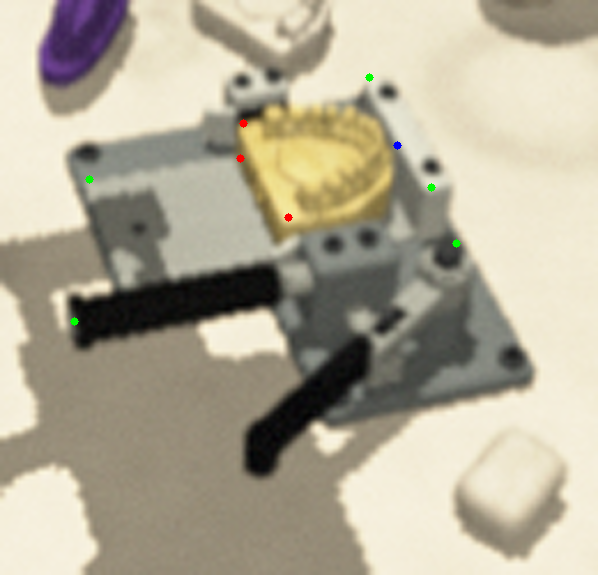

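Overlay check: the heel corners (red dots) fall on the cast's heel in both views, and its nose touches the stop, so it's home and square. Now the lever.

```bash
python3 - <<'E'
from h import *
goal(cl(-29.5,-172,120),CY+.22)
E
```

```text
shift cm [ -7.64 -17.12   5.92] turn deg [  0.02  -0.12 -12.63]
```

```bash
python3 -m inch '[0,-1.5,-3.5,0,0,0,-3, 0,-3,-7,0,0,0,-6, 0,-4.5,-10.5,0.5,0,0,-9, 0,-6,-14,3,0,0,-12, 0,-7.6,-17.1,5.9,0,0,-12.6]' 20
python3 -m inch '[0,0,0,0,0,0,0, 0,0,0,0,0,0,0]'
python3 - <<'E'
from h import *
goal(cl(-29.5,-172,25),CY+.22)
im=imaging.snapshot('wrist'); cv2.imwrite('pics/wrist8.png',im[:,:,::-1])
im=imaging.snapshot('side'); cv2.imwrite('pics/side8.png',cv2.resize(im[170:330,200:400,::-1],None,fx=3.7,fy=3.7,interpolation=cv2.INTER_CUBIC))
E
```

```text
time: 6.5
ee_pos: [0.453, -0.1953, 0.1252]
orientation: [-0.035, 3.14, -0.001]
ft_force: [0.7, -0.3, 0.9]
opening: 0.0009
time: 6.67
ee_pos: [0.451, -0.1934, 0.1229]
orientation: [0.027, -3.135, -0.007]
ft_force: [0.2, 1.2, 0.0]
opening: 0.0004
shift cm [-0.33 -0.57  9.78] turn deg [ 0.24 -0.35 -0.21]
```

View pics/side8.png

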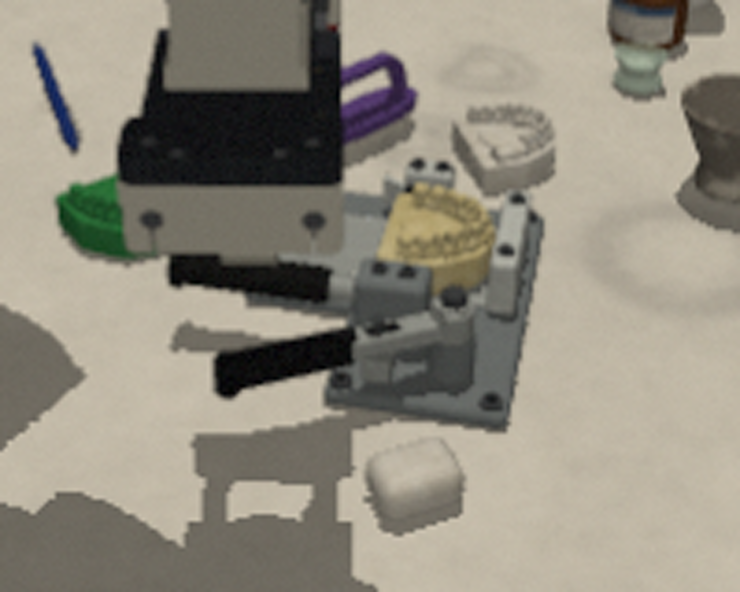

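View pics/wrist8.png

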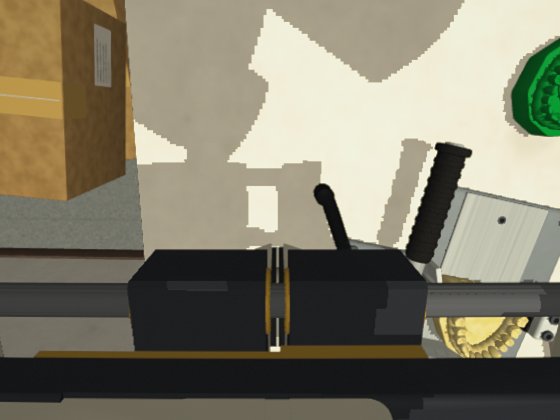

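```bash
python3 -m inch '[0,-0.3,-0.5,3,0,0,0, 0,-0.3,-0.5,6,0,0,0, 0,-0.3,-0.5,8.5,0,0,0, 0,-0.3,-0.5,9.7,0,0,0, 0,-0.3,-0.5,9.7,0,0,0]'
python3 -m inch '[0,0,0,0,0,0,0, 0,0,0,0,0,0,0]'
python3 - <<'E'
from h import *
s=sensors.get_state();print(tocl(s['ee_pos']),s['ft_force'])
goal(cl(-39.7,-124.5,25),CY+.22)
im=imaging.snapshot('side'); cv2.imwrite('pics/side9.png',cv2.resize(im[170:330,200:400,::-1],None,fx=3.7,fy=3.7,interpolation=cv2.INTER_CUBIC))
im=imaging.snapshot('wrist'); cv2.imwrite('pics/wrist9.png',im[:,:,::-1])
E
```

```text
time: 7.18
ee_pos: [0.4544, -0.1957, 0.0279]
orientation: [0.034, -3.138, -0.004]
ft_force: [-0.6, 0.8, 0.7]
opening: 0.0004
time: 7.35
ee_pos: [0.4566, -0.1976, 0.031]
orientation: [-0.033, 3.139, -0.002]
ft_force: [0.5, 0.7, 0.1]
opening: 0.0007
[ -27.00868342 -170.44594309   30.97815307] [0.48206531 0.66937767 0.1407953 ]
shift cm [0.23 4.76 0.59] turn deg [-0.08  0.13  0.03]
```

View pics/side9.png

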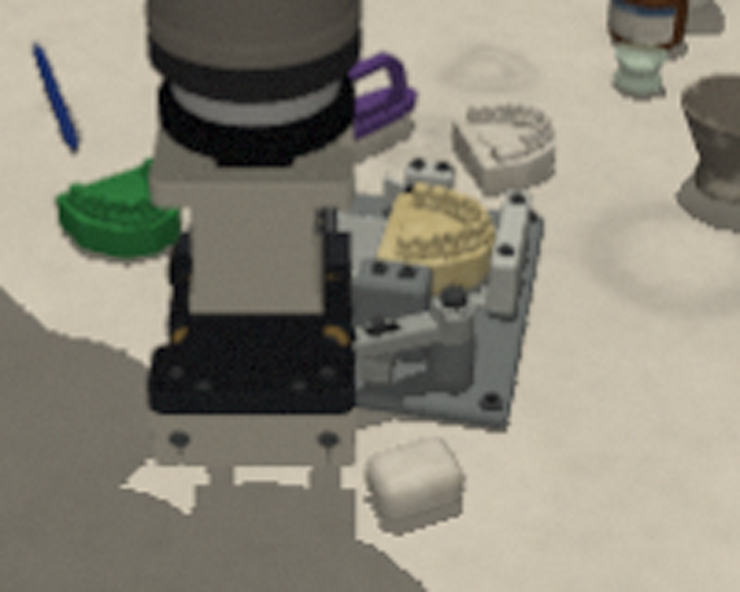

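View pics/wrist9.png

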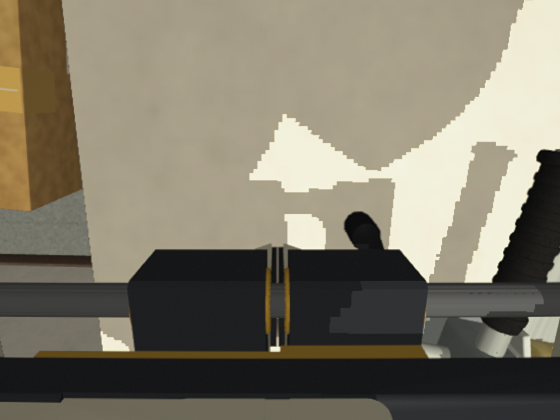

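```bash
python3 -m inch '[0,0.1,0.4,0.5,0,0,0, 0,0.2,0.9,0.5,0,0,0, 0,0.2,1.4,0.5,0,0,0, 0,0.2,1.8,0.5,0,0,0, 0,0.2,2.2,0.5,0,0,0]'
python3 -m inch '[0,0,0.3,0,0,0,0, 0,0,0.6,0,0,0,0, 0,0,0.8,0,0,0,0, 0,0,0.8,0,0,0,0]'
python3 - <<'E'
from h import *
s=sensors.get_state();print(tocl(s['ee_pos']),s['ft_force'])
im=imaging.snapshot('side'); cv2.imwrite('pics/side10.png',cv2.resize(im[170:330,200:400,::-1],None,fx=3.7,fy=3.7,interpolation=cv2.INTER_CUBIC))
im=imaging.snapshot('wrist'); cv2.imwrite('pics/wrist10.png',im[:,:,::-1])
E
```

```text
time: 7.87
ee_pos: [0.4534, -0.1757, 0.0247]
orientation: [-0.033, 3.141, -0.001]
ft_force: [-1.5, -1.9, 0.1]
opening: 0.0002
time: 8.2
ee_pos: [0.4529, -0.1676, 0.0245]
orientation: [0.032, -3.141, -0.0]
ft_force: [-0.7, -3.6, -0.3]
opening: 0.0003
[ -36.54652143 -141.71420563   24.49180616] [-0.69906426 -3.55348577 -0.28887694]
```

View pics/side10.png

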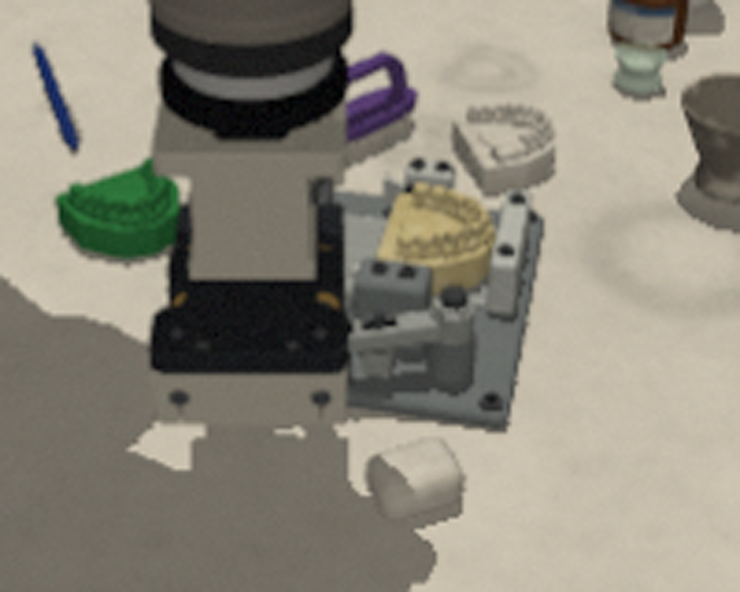

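View pics/wrist10.png

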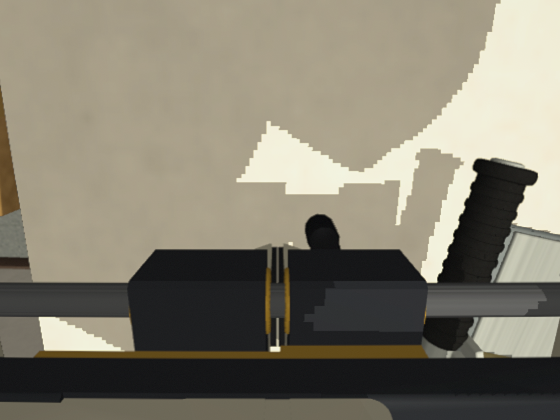

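```bash
python3 -m inch '[0,0,0.25,0,0,0,0, 0,0,0.5,0,0,0,0, 0,0,0.75,0,0,0,0, 0,0,1.0,0,0,0,0, 0,0,1.0,0,0,0,0]'
python3 - <<'E'
from h import *
s=sensors.get_state();print(tocl(s['ee_pos']),s['ft_force'])
im=imaging.snapshot('wrist'); cv2.imwrite('pics/wrist11.png',im[:,:,::-1])
E
```

```text
time: 8.72
ee_pos: [0.4526, -0.1574, 0.0244]
orientation: [0.032, -3.141, -0.0]
ft_force: [-2.7, -4.0, 1.0]
opening: 0.0007
[ -38.89190152 -131.79117744   24.42038695] [-2.66020759 -4.03368933  0.9664959 ]
```

View pics/wrist11.png

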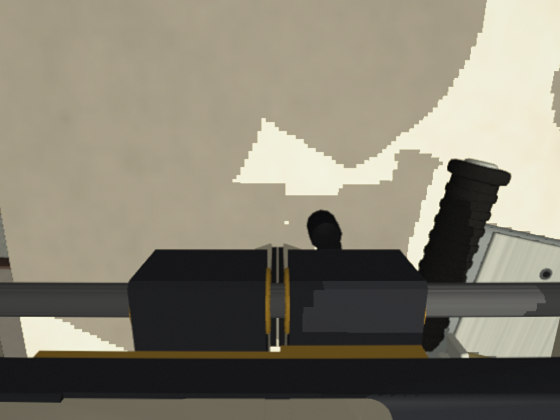

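```bash
cat >> h.py <<'E'
def levq(uv):
    p=tocl(pix2w('wrist',uv,.047))[:2]; d=p-[43,-82]; return p.round(1), round(.55-np.arctan2(-d[1],-d[0]),3), round(np.hypot(*d),1)
E
python3 - <<'E'
from h import *
print(levq((320,220)))
E
python3 -m inch '[0,0,0.1,0,0,0,0, 0,0,0.2,0,0,0,0, 0,0,0.3,0,0,0,0, 0,0,0.3,0,0,0,0]'
python3 - <<'E'
from h import *
s=sensors.get_state();print(tocl(s['ee_pos']),s['ft_force'])
im=imaging.snapshot('wrist'); cv2.imwrite('pics/wrist12.png',im[:,:,::-1])
E
```

```text
(array([ -69.8, -122.6]), np.float64(0.205), np.float64(119.9))
time: 9.1
ee_pos: [0.4526, -0.1547, 0.0244]
orientation: [0.032, -3.141, -0.0]
ft_force: [-1.9, -4.2, -0.9]
opening: 0.0007
[ -39.39772141 -129.15540754   24.44476425] [-1.93312919 -4.1768783  -0.90593366]
```

View pics/wrist12.png

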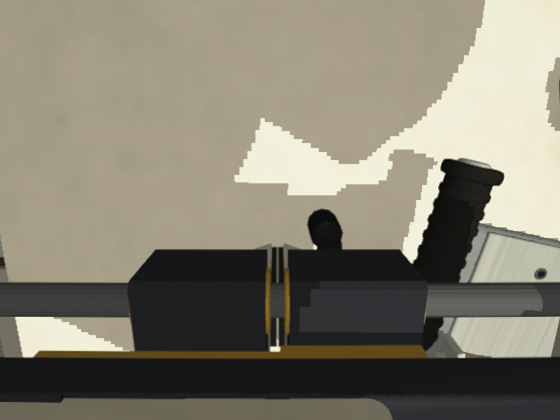

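```bash
python3 -m inch '[0,0,0.15,0,0,0,0, 0,0,0.3,0,0,0,0, 0,0,0.4,0,0,0,0, 0,0,0.5,0,0,0,0, 0,0,0.5,0,0,0,0]'
python3 -m inch '[0,0,0.1,0,0,0,0, 0,0,0.2,0,0,0,0, 0,0,0.2,0,0,0,0]'
python3 -m inch '[0,0,0.1,0,0,0,0, 0,0,0.2,0,0,0,0, 0,0,0.2,0,0,0,0]'
python3 - <<'E'
from h import *
s=sensors.get_state();print(tocl(s['ee_pos']),s['ft_force'])
im=imaging.snapshot('wrist'); cv2.imwrite('pics/wrist13.png',im[:,:,::-1])
E
```

```text
time: 9.57
ee_pos: [0.4524, -0.1497, 0.0244]
orientation: [0.032, -3.141, -0.0]
ft_force: [-3.3, -4.6, 0.2]
opening: 0.0001
time: 9.82
ee_pos: [0.4523, -0.1477, 0.0244]
orientation: [0.032, -3.141, -0.0]
ft_force: [-3.1, -4.2, 0.8]
opening: -0.0001
time: 10.07
ee_pos: [0.4522, -0.1458, 0.0244]
orientation: [0.032, -3.141, -0.0]
ft_force: [-2.7, -4.1, 1.1]
opening: 0.0005
[ -41.5818887  -120.51880999   24.4070277 ] [-2.7459641  -4.11796586  1.09873985]
```

View pics/wrist13.png

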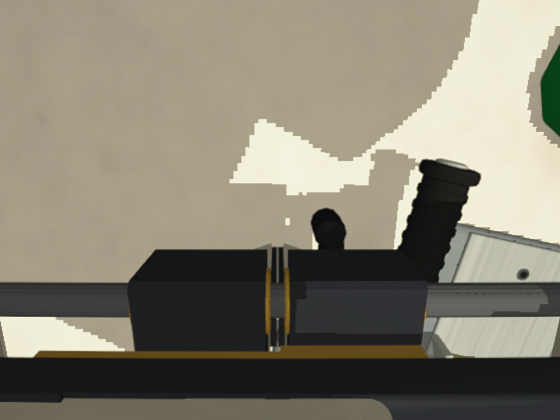

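```bash
python3 - <<'E'
from h import *
print(levq((325,217)))
im=imaging.snapshot('scene'); cv2.imwrite('pics/scene13.png',cv2.resize(im[190:340,260:410,::-1],None,fx=4,fy=4,interpolation=cv2.INTER_CUBIC))
E
python3 -m inch '[0,0,0.1,0,0,0,0, 0,0,0.2,0,0,0,0, 0,0,0.2,0,0,0,0]'
```

```text
(array([ -74.1, -109.6]), np.float64(0.319), np.float64(120.3))
time: 10.42
ee_pos: [0.4521, -0.1449, 0.0245]
orientation: [0.033, -3.141, 0.002]
ft_force: [-5.9, -12.1, -0.2]
opening: 0.0005
```

View pics/scene13.png

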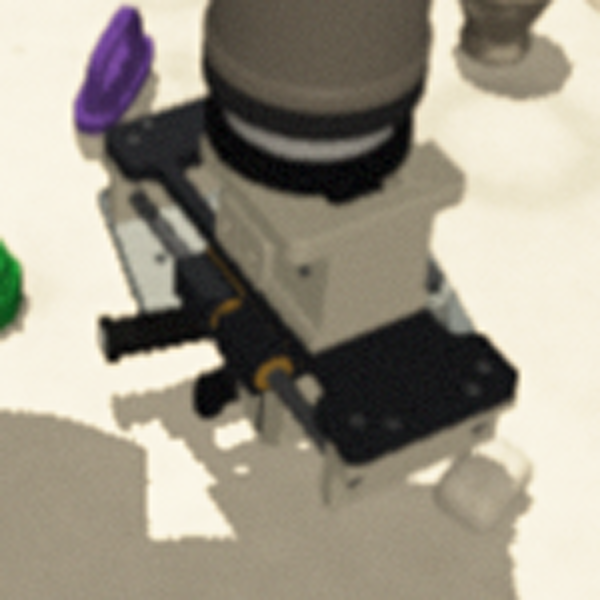

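```bash
python3 -m inch '[0,0,0.1,0,0,0,0, 0,0,0.2,0,0,0,0, 0,0,0.2,0,0,0,0, 0,0,0.2,0,0,0,0]'
python3 - <<'E'
from h import *
s=sensors.get_state();print(tocl(s['ee_pos']),s['ft_force'])
E
```

```text
time: 10.75
ee_pos: [0.4522, -0.1443, 0.0245]
orientation: [0.033, -3.141, 0.005]
ft_force: [-8.4, -17.3, -1.2]
opening: 0.0004
[ -41.8857439  -119.015869     24.53413753] [ -8.37517828 -17.32523513  -1.21431031]
```

```bash
for i in 1 2; do python3 -m inch '[0,0,0,0,0,0,0, 0,0,0,0,0,0,0, 0,0,0,0,0,0,0, 0,0,0,0,0,0,0, 0,0,0,0,0,0,0]'; done
python3 - <<'E'
from h import *
im=imaging.snapshot('wrist'); cv2.imwrite('pics/wrist14.png',im[:,:,::-1])
im=imaging.snapshot('side'); cv2.imwrite('pics/side14.png',cv2.resize(im[170:330,200:400,::-1],None,fx=3.7,fy=3.7,interpolation=cv2.INTER_CUBIC))
E
for i in 1 2; do python3 -m inch '[0,0,0,0,0,0,0, 0,0,0,0,0,0,0, 0,0,0,0,0,0,0, 0,0,0,0,0,0,0, 0,0,0,0,0,0,0]'; done
```

```text
time: 11.17
ee_pos: [0.4522, -0.1443, 0.0245]
orientation: [0.033, -3.141, 0.005]
ft_force: [-7.9, -16.9, -1.2]
opening: 0.0006
time: 11.58
ee_pos: [0.4522, -0.1443, 0.0245]
orientation: [0.033, -3.141, 0.005]
ft_force: [-7.1, -17.2, -0.9]
opening: 0.0002
time: 12.1
ee_pos: [0.4522, -0.1443, 0.0245]
orientation: [0.033, -3.141, 0.005]
ft_force: [-8.2, -17.5, -0.4]
opening: 0.0002
time: 12.52
ee_pos: [0.4522, -0.1443, 0.0245]
orientation: [0.033, -3.141, 0.005]
ft_force: [-7.8, -17.5, -0.3]
opening: 0.0003
```

View pics/side14.png

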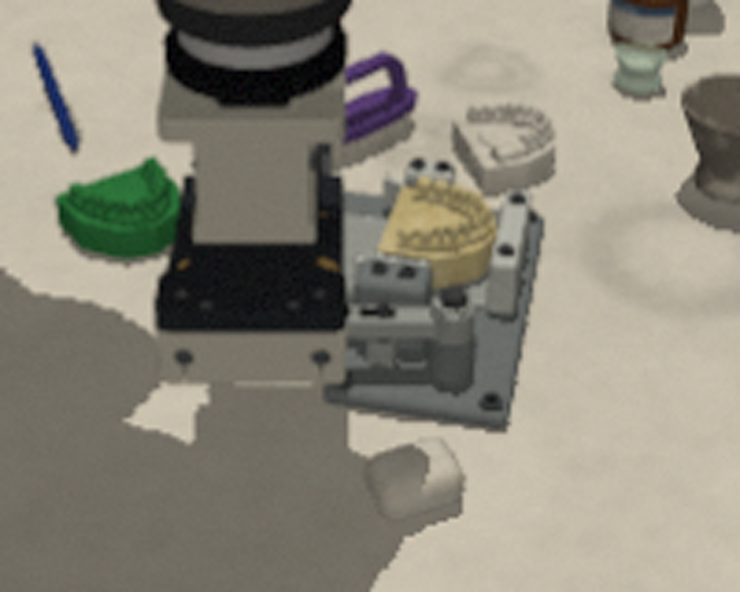

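View pics/wrist14.png

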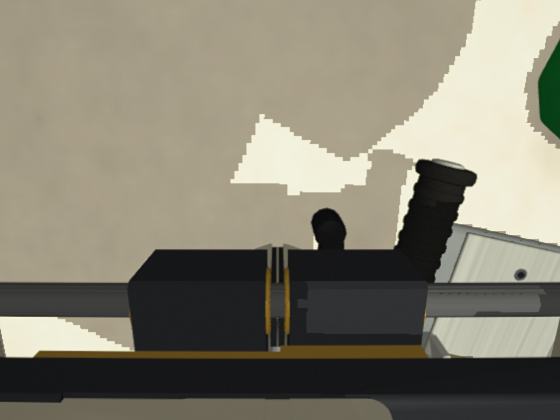

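Held for about 1.8 s at 19 N, with the lever well short of the bar and the cast home. Now I'll release it gently.

```bash
python3 -m inch '[0,0,-0.2,0,0,0,0, 0,0,-0.5,0,0,0,0, 0,0,-0.9,0,0,0,0, 0,0,-1.3,0,0,0,0, 0,0,-1.7,0,0,0,0]'
python3 -m inch '[0,0,-0.5,0,0,0,0, 0,0,-1,0,0,0,0, 0,0,-1.5,0,0,0,0, 0,0,-2.2,0,0,0,0, 0,0,-3,0,0,0,0]'
python3 -m inch '[0,0,-1,0,0,0,0, 0,0,-1.4,0,0,0,0, 0,0,-1.4,-2,0,0,0, 0,0,-1.4,-5,0,0,0, 0,0,-1.4,-9,0,0,0]'
python3 -m inch '[0,2,0,-3,0,0,0, 0,5,0,-6,0,0,0, 0,8,0,-6,0,0,0, 0,8,0,-6,0,0,0]'
python3 - <<'E'
from h import *
for n,a,b in [('side',235,195),('scene',270,205)]:
    im=imaging.snapshot(n)[:,:,::-1]; im=cv2.resize(im[b:b+125,a:a+130],None,fx=4.6,fy=4.6,interpolation=cv2.INTER_CUBIC)
    cv2.imwrite(f'pics/{n}15.png',im)
s=sensors.get_state();print(tocl(s['ee_pos']),s['ft_force'])
E
```

```text
time: 12.93
ee_pos: [0.4537, -0.1593, 0.0246]
orientation: [-0.031, 3.14, -0.001]
ft_force: [1.9, -2.0, -1.2]
opening: 0.0004
time: 13.35
ee_pos: [0.453, -0.1889, 0.0243]
orientation: [0.032, -3.14, -0.002]
ft_force: [-0.5, -0.2, 0.3]
opening: 0.0007
time: 13.77
ee_pos: [0.4516, -0.2022, 0.1132]
orientation: [0.03, -3.136, -0.006]
ft_force: [0.9, -0.8, 1.1]
opening: 0.0004
time: 14.1
ee_pos: [0.3699, -0.204, 0.1757]
orientation: [0.03, -3.14, 0.0]
ft_force: [0.0, 0.8, -0.0]
opening: 0.0003
[-107.52041512 -193.87930752  174.85948336] [ 1.21236477 -0.59304367  0.80869065]
```

View pics/side15.png

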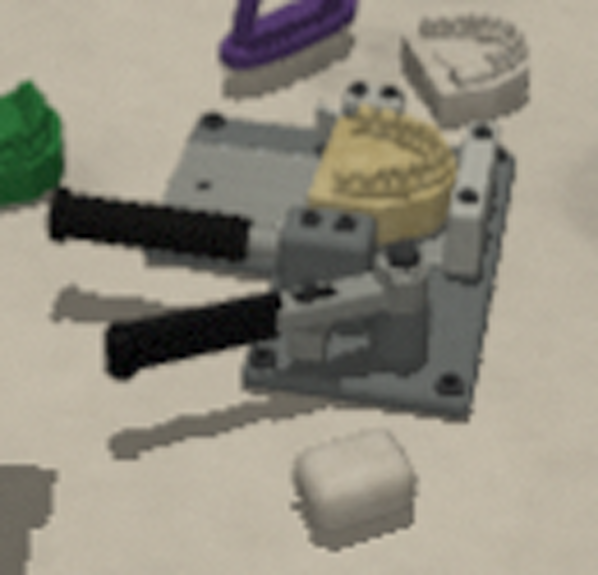

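View pics/scene15.png

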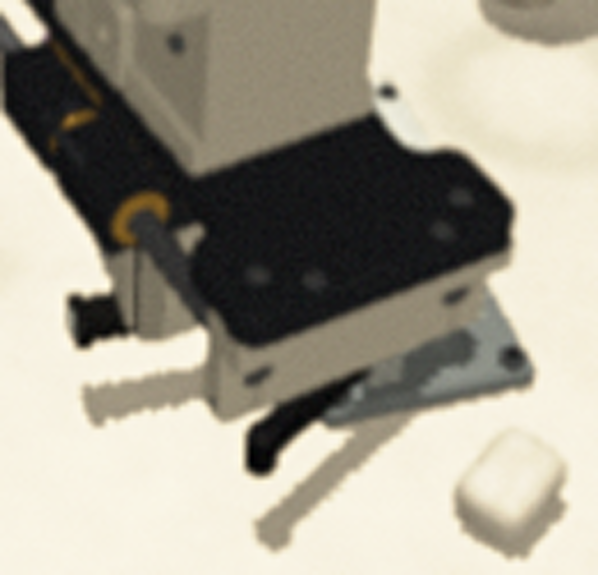

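```bash
python3 -m inch '[0,0,-2,-4,0,0,0, 0,0,-5,-8,0,0,0, 0,0,-8,-10,0,0,0, 0,0,-10,-10,0,0,0, 0,0,-10,-10,0,0,0]'
python3 -m inch '[0,0,0,0,0,0,0, 0,0,0,0,0,0,0]'
python3 - <<'E'
from h import *
n,a,b='scene',270,205
im=imaging.snapshot(n)[:,:,::-1]; cv2.imwrite('pics/scene16f.png',im);im=cv2.resize(im[b:b+125,a:a+130],None,fx=4.6,fy=4.6,interpolation=cv2.INTER_CUBIC)
cv2.imwrite(f'pics/{n}16.png',im)
E
```

```text
time: 14.62
ee_pos: [0.377, -0.3091, 0.2754]
orientation: [-0.028, 3.139, -0.006]
ft_force: [-0.9, -0.1, -0.9]
opening: 0.0005
time: 14.78
ee_pos: [0.3758, -0.3037, 0.2731]
orientation: [0.032, -3.14, -0.004]
ft_force: [0.7, -0.9, 0.0]
opening: 0.0005
```

View pics/scene16.png

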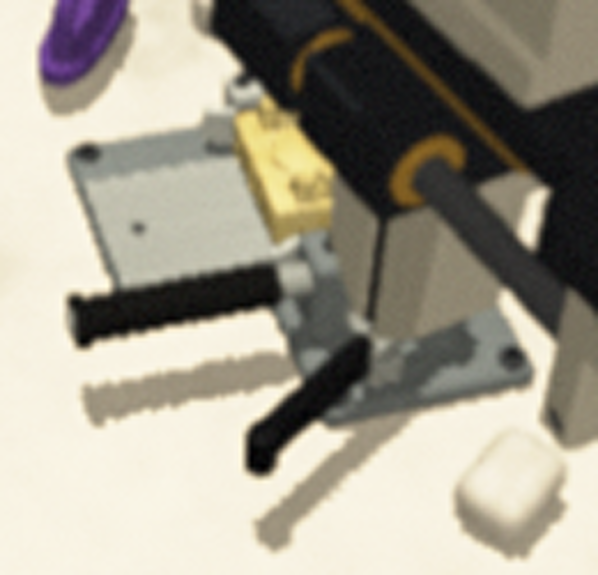

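```bash
python3 - <<'E'
from h import *
w=lambda x,y,z:tocl(pix2w('scene',(270+x/4.6,205+y/4.6),z)).round(1)
print(w(235,114,.032),w(276,213,.032),w(237,146,.012),w(277,240,.012))
v=lambda x,y,z:tocl(pix2w('side',(235+x/4.6,195+y/4.6),z)).round(1)
print(v(335,110,.032),v(312,182,.032), 'before',v(338,117,.032))
E
```

```text
[-5.5 35.8 32. ] [ -8.1 -25.3  32. ] [-3.2 37.  12. ] [ -4.9 -21.2  12. ]
[-7.7 42.  32. ] [ -7.2 -13.8  32. ] before [-5.4 36.8 32. ]
```

```bash
python3 - <<'E'
from h import *
a=cv2.cvtColor(cv2.imread('pics/side6.png'),cv2.COLOR_BGR2GRAY).astype(np.float32); b=cv2.cvtColor(cv2.imread('pics/side15.png'),cv2.COLOR_BGR2GRAY).astype(np.float32)
for (x0,y0,x1,y1) in [(325,115,455,205),(325,130,385,205),(390,120,452,205)]:
    r=cv2.matchTemplate(b[y0-40:y1+40,x0-40:x1+40],a[y0:y1,x0:x1],cv2.TM_CCOEFF_NORMED); _,m,_,l=cv2.minMaxLoc(r)
    dx,dy=l[0]-40,l[1]-40; c=np.array([(x0+x1)/2,(y0+y1)/2])
    f=lambda p:tocl(pix2w('side',(235+p[0]/4.6,195+p[1]/4.6),.035))
    print(m,dx,dy,(f(c+[dx,dy])-f(c)).round(2))
E
```

```text
0.8167080283164978 1 -7 [-0.41  5.21  0.  ]
0.9606960415840149 3 -9 [0.09 6.77 0.  ]
0.7781021595001221 -1 -7 [-1.16  5.03  0.  ]
```

```bash
python3 - <<'E'
from h import *
s=sensors.get_state(); print(s['time'],s['ft_force'],abs(s['dq']).max())
print(order.job_done())
E
```

```text
14.8333 [-0.37017016  0.57429221 -0.05705982] 0.010881463982416384
the job is handed in; nothing more can be done
None
```

I pushed the cast home against the end stop, pressed and held the clamp's lever, let it spring back out, and handed the job in after 14.8 s. No verdict was reported, so the results below are my own checks.

- **Push:** I pushed the heel squarely with the partly open fingers until the force rose to about 10 N. An overlay in both camera views then showed the cast home and square.
- **Press:** I pressed the outer face of the lever with the shut fingers up to about 19 N. The jaws began to grip when the lever had turned about 0.32 rad. I held it there for about 1.8 s with the force steady, and the lever stayed well short of the bar. The jaw's force on the cast could not be measured; I worked it out from the push as about 36 N.
- **Final state:** In both views the lever looks fully out again, just as at the start. The robot was clear of everything and reading about zero force. The plaster lump, spare cast and nail brush are where they were in the parts of the pictures I checked.
- **Cast after release:** The jaw moved the cast about 5 mm to the left, up to the fixed jaw. Image matching put its shift along the bed at 0 to 1.2 mm back from the stop, and its angle is about 0.03 to 0.04 rad off square.
- **Disagreements:** The heel's position along the bed came out between about −3 and −8 mm in the two views, where −4 mm is home. That spread comes mainly from calibration and from clicking points by eye. I relied on the stop contact, the overlay and the small matched shift instead.

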